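# Seal the sample pot and start the analyser from its key console

## Robot

A 7-joint arm with a two-finger parallel gripper is mounted at the origin on the work surface. World frame = base frame: x ahead of the robot, y to its left, z up, the work surface at z = 0. Lengths are in m, angles in rad, forces in N, time in s.
With the tool pointing down it reaches from about 0.4 to 0.875 m from the base axis. Payload 4.4 kg.
Tool frame: the origin (TCP) lies between the finger pads; the fingertips stand 19 mm ahead of it and the grasp point (between the pads) is the TCP; z points along the fingers, y is the direction in which the jaws open and shut (so a half turn about z gives the same grasp; the last joint's range is limited). The gripper opens to 85 mm and grips with 20 to 120 N. Pads are 22 mm wide; open, the fingers measure 114 mm over their backs; the gripper's body (76 mm by 85 mm) begins 54 mm behind the grasp point. The pads swing forward as they close: fully open they stand 13 mm farther back than shut.
Start: joints at [-1.174, 0.628, 0.038, 1.517, -0.027, 0.996, -0.02], TCP at [0.29, 0.582, 0.25] pointing down, gripper open.
Joint ranges: [-3.06, 3.06], [-0.37, 2.12], [-1.25, 1.32], [0.18, 2.47], [-1.1, 4.24], [0.23, 1.98], [-2.94, 2.94]. Speed limits (rad/s): [2.57, 2.57, 3.14, 3.14, 3.14, 3.14, 3.14].

## Interface

Orientations are given as a 3x3 rotation matrix whose columns are the frame's x, y, z axes.
In Python, from plant import * gives the robot as it stands. Calls block until the motion is done:
- movep(position, orientation): joint-space move of the TCP to a pose.
- servo_line(position, orientation=None, v=0.15): straight line of the TCP; orientation=None keeps the orientation; v is the mean speed in m/s.
- move_j(angles): joint-space move.
- set_gripper(opening): finger opening in m; the grip force is fixed at half the most; returns when the fingers have stopped.
- sleep(seconds).
- solve_ik(position, orientation): joint angles nearest the present ones, or None.
- observe(): the state.
- grab_frame(name): name is "scene" or "side" or "wrist"; returns the picture (400x640x3 uint8, red, green, blue); there is no depth.
- camera_params(name): a dict with "K" (3x3 intrinsics, pixels), "pose" (4x4, takes a point from camera to world coordinates). Camera axes: x right, y down, z forward; pixel columns grow to the right and rows downward; lengths in m; the calibration is good to about 2 mm. The wrist camera is an equidistant fisheye: a pixel r from the principal point sees the ray r / f radians off the axis. A picture is of the moment at which its call begins: read the wrist's pose just before it. camera_params takes no time and is no camera call; for the wrist camera it gives the pose at the moment of the call.
A pose or a line that the arm cannot do raises MotionError and nothing moves.
- job_done(): hands the job in, once; it reports no verdict.
The state is a dict: "t": time; "q": joint angles; "joint_velocities": joint speeds; "joint_torque": joint torques, N m; "eef_pos": TCP position; "tcp_rot": TCP orientation; "wrist_force": force on the tool from outside, world axes, zero at the start; "wrist_torque": the same for the moment, N m; "finger_gap": finger opening in m.
Only numpy, scipy, OpenCV 4.12 (cv2) and the standard library are available. Lean on these libraries where they do the work, as an engineer would, in place of code of your own. Each camera call takes 0.05 s, during which the arm holds its last target. There are 200 camera calls.

## Task

Get the analyser running: first twist the white cap of the amber sample pot clockwise until it is fully shut, its red pointer at the red mark on the pot's shoulder. Only then press the console's keys one at a time, each fully down and let spring back up before the next: white, then blue, then yellow, then green. Do not press the red or the black key at all, leave the cap shut, and do not knock the steel disc, the small jar or the caliper about.

Things in the scene. Friction and masses are not known exactly. Their poses are not given: they have to be found in the camera images.
- console: grey key console, 150 x 210 x 50 mm (x, y, z), fixed to the bench; origin at the centre of its underside, top face 50 mm up. Six round spring keys stand on it in two rows (30 mm either side of the centre in the console's x) of three (60 mm apart in its y); which colour is where changes
- dock: square aluminium dock, 110 x 110 x 30 mm, fixed to the bench, clamping an amber sample pot (60 mm across, shoulder 70 to 76 mm above the bench) with a white ribbed captive cap; origin at the centre of the dock's underside, the pot and the cap's turning axis straight above it
- cap_top (a point): centre of the top face of the white cap, on its turning axis, 112 mm above the bench. The cap is 49 mm across and 32 mm tall, held on the pot: it turns about the upright axis but does not lift or sink. Grip it across its sides
- cap_pointer (a point): outer end of the red pointer line on the cap's top face, 23 mm from the axis
- dock_mark (a point): the red mark on the pot's shoulder, 28 mm from the axis on the dock's +x side (a red stripe runs on down the pot and out over the dock); the pointer points to this mark when the cap is fully shut
- cap (a joint): turn of the cap in rad: grows clockwise seen from above; 1.5 is fully shut against its stop (pointer at the mark); it starts 0.9 to 1.4 short of that
- white_key_top (a point): centre of the top face of the round white key, 28 mm across; at rest 72 mm above the bench and 10 mm proud of its grey collar (44 mm across); one of the four keys of the starting sequence
- white_key (a joint): how far the white key is pressed, in m: 0 up, 0.006 fully down, about 4.5 N; springs back by itself
- blue_key_top (a point): centre of the top face of the round blue key, 28 mm across; at rest 72 mm above the bench and 10 mm proud of its grey collar (44 mm across); one of the four keys of the starting sequence
- blue_key (a joint): how far the blue key is pressed, in m: 0 up, 0.006 fully down, about 4.5 N; springs back by itself
- yellow_key_top (a point): centre of the top face of the round yellow key, 28 mm across; at rest 72 mm above the bench and 10 mm proud of its grey collar (44 mm across); one of the four keys of the starting sequence
- yellow_key (a joint): how far the yellow key is pressed, in m: 0 up, 0.006 fully down, about 4.5 N; springs back by itself
- green_key_top (a point): centre of the top face of the round green key, 28 mm across; at rest 72 mm above the bench and 10 mm proud of its grey collar (44 mm across); one of the four keys of the starting sequence
- green_key (a joint): how far the green key is pressed, in m: 0 up, 0.006 fully down, about 4.5 N; springs back by itself
- red_key_top (a point): centre of the top face of the round red key, 28 mm across; at rest 72 mm above the bench and 10 mm proud of its grey collar (44 mm across); the stop key: not to be pressed
- red_key (a joint): how far the red key is pressed, in m: 0 up, 0.006 fully down, about 4.5 N; springs back by itself
- black_key_top (a point): centre of the top face of the round black key, 28 mm across; at rest 72 mm above the bench and 10 mm proud of its grey collar (44 mm across); the menu key: not to be pressed
- black_key (a joint): how far the black key is pressed, in m: 0 up, 0.006 fully down, about 4.5 N; springs back by itself
- disc: bystander: loose polished steel sample disc, 40 mm across, 18 mm high, between console and dock; origin at the centre of its underside
- jar: bystander: loose small jar with a blue lid, 40 mm across, 70 mm high, near the robot; origin at the centre of its underside
- caliper: bystander: loose digital caliper lying flat, 150 mm long, on the far side; origin at its middle, on the bench
There are look-alikes about, which are no part of the job. Of the things like the dock, leave any that is brown; of the rest the larger one is meant.

How it is judged:
By the outcome, as a careful person would: the job done as asked, in the order asked, and still so for the second after the job is handed in, with the robot touching nothing.
It also fails if it takes over 54 s, if anything falls off the work surface, if the arm or the gripper's body presses on something with over 40 N, if the wrist force passes 120 N, or if a joint passes its speed limit or range.

## Working session

There is one attempt and no reset: what is moved stays moved. The work goes in short steps, each a Python script; the robot and the scene stay as the last script left them, time stands still between calls to the robot, and variables do not carry over. Pictures are saved under pics/ and viewed, about 8 in all and at most 12, crops included, and the job is handed in when it is done.

```bash
mkdir -p pics; ls; python3 - <<'E'
from plant import *
import cv2,numpy as np
a=grab_frame("scene");b=grab_frame("side")
cv2.imwrite("pics/a.png",a[:,:,::-1]);cv2.imwrite("pics/b.png",b[:,:,::-1])
for n in("scene","side","wrist"):
  p=camera_params(n);print(n,np.round(p["K"],1).tolist(),np.round(p["pose"],3).tolist())
print(observe()["t"])
E
```

```text
pics
scene [[425.2, 0.0, 315.3], [0.0, 425.2, 195.8], [0.0, 0.0, 1.0]] [[0.571, 0.455, -0.684, 1.203], [0.821, -0.306, 0.482, -0.448], [0.01, -0.836, -0.548, 0.594], [0.0, 0.0, 0.0, 1.0]]
side [[371.7, 0.0, 327.5], [0.0, 371.7, 203.7], [0.0, 0.0, 1.0]] [[0.721, -0.487, 0.493, 0.222], [-0.693, -0.498, 0.522, -0.377], [-0.008, -0.718, -0.696, 0.585], [0.0, 0.0, 0.0, 1.0]]
wrist [[309.7, 0.0, 323.4], [0.0, 309.7, 201.1], [0.0, 0.0, 1.0]] [[0.447, 0.848, 0.283, 0.218], [0.894, -0.424, -0.143, 0.618], [-0.001, 0.317, -0.949, 0.373], [0.0, 0.0, 0.0, 1.0]]
0.1
```

View pics/a.png

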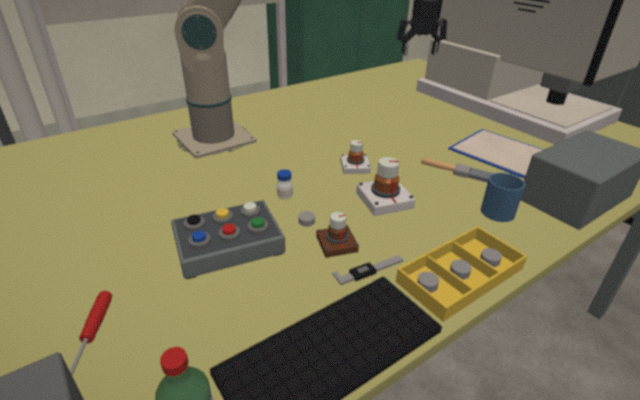

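View pics/b.png

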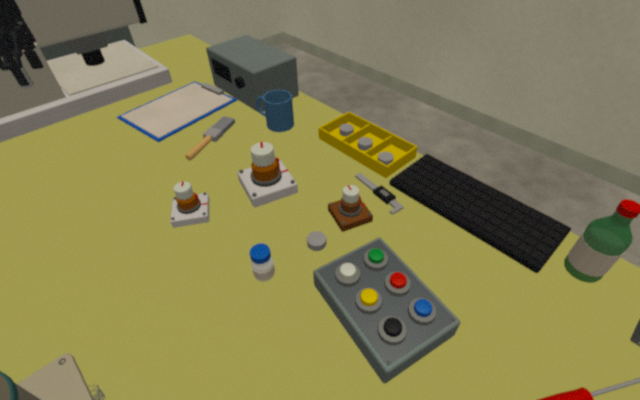

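The scene view shows the console keys: black (194,220), yellow (222,213), white (249,208), blue (199,237), red (229,229), green (258,223). The target dock is the large aluminium one at (386,185), with its cap at (388,165). In the side view the cap is at (263,152) and the keys around (385,290).

```bash
cat > h.py <<'E'
from plant import *
import cv2,numpy as np
def ray(cam,u,v,p=None):
    p=p or camera_params(cam);K=np.array(p["K"]);T=np.array(p["pose"])
    x=(u-K[0,2])/K[0,0];y=(v-K[1,2])/K[1,1]
    if cam=="wrist":
        r=np.hypot(x,y);s=np.sin(r)/max(r,1e-9);d=np.array([x*s,y*s,np.cos(r)])
    else: d=np.array([x,y,1.])
    return T[:3,3],T[:3,:3]@d
def onz(cam,u,v,z,p=None):
    o,d=ray(cam,u,v,p);return o+d*(z-o[2])/d[2]
def refine(img,u,v,r=9,tol=45):
    # centroid of the blob of like colour (chromatic) around a seed
    lab=cv2.cvtColor(img,cv2.COLOR_RGB2LAB).astype(float)
    ref=np.median(lab[v-1:v+2,u-1:u+2].reshape(-1,3),0)
    m=(np.linalg.norm(lab-ref,axis=2)<tol).astype(np.uint8)
    w=np.zeros_like(m);cv2.circle(w,(u,v),r,1,-1)
    n,l,s,c=cv2.connectedComponentsWithStats(m*w)
    k=l[v,u];return c[k],s[k,4]
def down(a): # tool down, jaw (y) axis at angle a from world x
    y=np.array([np.cos(a),np.sin(a),0]);z=np.array([0,0,-1.])
    return np.column_stack([np.cross(y,z),y,z])
E
python3 - <<'E'
from h import *
I={n:cv2.cvtColor(cv2.imread(f),cv2.COLOR_BGR2RGB) for n,f in(("scene","pics/a.png"),("side","pics/b.png"))}
S={"black":((194,220),(392,328)),"yellow":((222,213),(369,297)),"white":((249,208),(348,271)),"blue":((199,237),(423,308)),"red":((229,229),(398,281)),"green":((258,223),(376,256))}
for k,(a,b) in S.items():
    for c,s in(("scene",a),("side",b)):
        uv,n=refine(I[c],*s,r=12,tol=40);print(k,c,uv.round(1),n,onz(c,*uv,.071).round(4))
for nm,z,a,b in(("captop",.112,(388,162),(263,148)),("jar",.07,(284,175),(260,251)),("disc",.018,(307,217),(317,239)),("caliper",0,(362,271),(384,194)),("minicap",.08,(338,218),(351,190)),("mini2",.08,(356,146),(183,187))):
    print(nm,onz("scene",*a,z).round(3),onz("side",*b,z).round(3))
o=observe();print(o["tcp_rot"].round(2) if hasattr(o["tcp_rot"],"round") else o["tcp_rot"])
c=lambda i,x,y,w,h:cv2.resize(I[i][y:y+h,x:x+w],None,fx=5,fy=5,interpolation=cv2.INTER_CUBIC)
cv2.imwrite("pics/c.png",np.hstack([c("scene",346,146,80,80),c("side",228,130,80,80)])[:,:,::-1])
E
```

```text
black scene [193.2 219.6] 100 [ 0.4841 -0.2478  0.071 ]
black side [392.3 326.8] 288 [ 0.4735 -0.2469  0.071 ]
yellow scene [221.  208.1] 186 [ 0.4776 -0.1833  0.071 ]
yellow side [368.6 295.5] 188 [ 0.4881 -0.1872  0.071 ]
white scene [248.3 202.7] 166 [ 0.4916 -0.1253  0.071 ]
white side [347.6 269. ] 162 [ 0.501  -0.1286  0.071 ]
blue scene [198.9 235. ] 205 [ 0.5385 -0.2576  0.071 ]
blue side [423.1 306.5] 298 [ 0.5338 -0.2586  0.071 ]
red scene [228.6 228.4] 132 [ 0.5517 -0.2004  0.071 ]
red side [398.  278.8] 182 [ 0.5463 -0.1998  0.071 ]
green scene [257.3 223.4] 221 [ 0.5691 -0.1449  0.071 ]
green side [376. 254.] 158 [ 0.5593 -0.1411  0.071 ]
captop [0.578 0.201 0.112] [0.577 0.201 0.112]
jar [0.432 0.002 0.07 ] [0.419 0.006 0.07 ]
disc [ 0.547 -0.008  0.018] [ 0.539 -0.01   0.018]
caliper [ 0.741 -0.005  0.   ] [ 0.753 -0.006  0.   ]
minicap [ 0.656 -0.005  0.08 ] [ 0.642 -0.003  0.08 ]
mini2 [0.422 0.234 0.08 ] [0.401 0.246 0.08 ]
[[-0.89  0.45 -0.  ]
 [ 0.45  0.89 -0.  ]
 [ 0.   -0.   -1.  ]]
```

View pics/c.png

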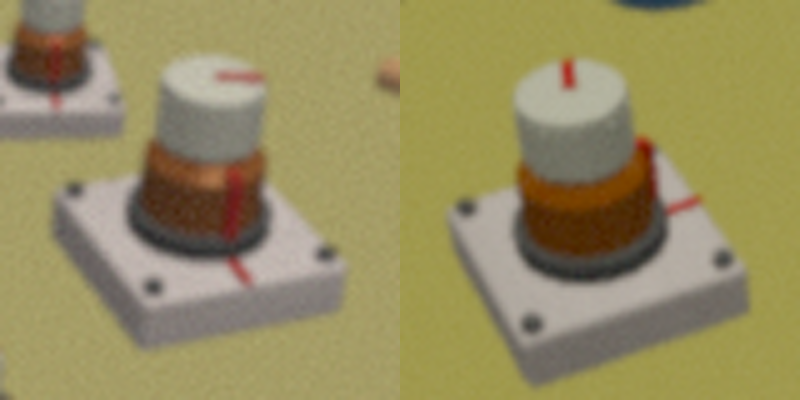

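Both views agree on the cap axis at about (0.577, 0.201). In the crop, the pointer's outer end is at scene (398.8,161.6) and side (261.6,142). The dock stripe's outer end is at scene (396,202.8) and side (288,169.6).

```bash
python3 - <<'E'
from h import *
c=np.array([.577,.201])
for n,z,a,b in(("ptr",.112,(398.8,161.6),(261.6,142)),("stripe",.03,(396,202.8),(288,169.6))):
  for cam,uv in(("scene",a),("side",b)):
    p=onz(cam,*uv,z);d=p[:2]-c;print(n,cam,p.round(4),np.degrees(np.arctan2(d[1],d[0])).round(1),np.hypot(*d).round(4))
R=np.array(observe()["tcp_rot"])
for a in np.radians([150,120,90,63,30,0,-30,-60,-90,-120]):
  q=solve_ik([.577,.201,.1],down(a));print(round(np.degrees(a)),None if q is None else np.round(q,2))
movep([.577,.201,.24],down(np.radians(63)))
p=camera_params("wrist");w=grab_frame("wrist");np.savez("w1.npz",K=p["K"],pose=p["pose"]);cv2.imwrite("pics/d.png",w[:,:,::-1])
print(np.round(p["pose"],3),observe()["t"])
E
```

```text
ptr scene [0.591  0.2242 0.112 ] 58.9 0.0271
ptr side [0.5888 0.2214 0.112 ] 60.0 0.0235
stripe scene [0.6312 0.1893 0.03  ] -12.2 0.0555
stripe side [0.6288 0.1889 0.03  ] -13.2 0.0532
150 [-0.17  0.78 -0.35  1.75  0.39  0.68  1.89]
120 [-0.25  0.77 -0.21  1.75  0.24  0.65  1.5 ]
90 [-0.32  0.76 -0.09  1.75  0.11  0.63  1.09]
63 [-0.38  0.76  0.    1.75 -0.01  0.63  0.72]
30 [-0.45  0.77  0.11  1.75 -0.13  0.63  0.26]
0 [-0.51  0.77  0.2   1.76 -0.24  0.64 -0.16]
-30 [-0.56  0.78  0.29  1.76 -0.35  0.65 -0.59]
-60 [-0.66  0.82  0.47  1.76 -0.54  0.7  -0.94]
-90 [-0.74  0.85  0.61  1.76 -0.68  0.75 -1.34]
-120 [-0.9   0.99  0.96  1.77 -1.    0.95 -1.6 ]
[[ 0.453  0.846  0.282  0.504]
 [ 0.892 -0.43  -0.142  0.24 ]
 [ 0.001  0.316 -0.949  0.364]
 [ 0.     0.     0.     1.   ]] 1.8917
```

View pics/d.png

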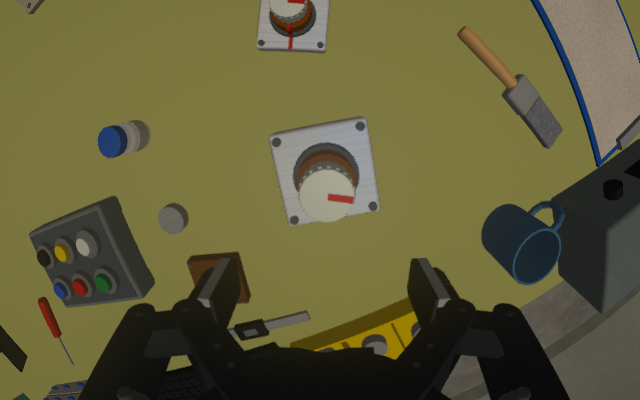

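The wrist view shows the cap's top at about (327,195), its pointer ending near (354,199), and the dock corners at (271,137), (365,119), (379,210) and (292,225).

```bash
python3 - <<'E'
from h import *
p=dict(np.load("w1.npz"));w=cv2.cvtColor(cv2.imread("pics/d.png"),cv2.COLOR_BGR2RGB)
hsv=cv2.cvtColor(w,cv2.COLOR_RGB2HSV)
roi=np.zeros(w.shape[:2],np.uint8);roi[160:225,296:358]=1
red=(((hsv[...,0]<6)|(hsv[...,0]>174))&(hsv[...,1]>150)&(hsv[...,2]>80)).astype(np.uint8)
rr=red*roi;v,u=np.nonzero(rr);print("red",u.min(),u.max(),v.min(),v.max())
W=((hsv[...,1]<60)&(hsv[...,2]>150)).astype(np.uint8)
circ=np.zeros_like(roi);cv2.circle(circ,(327,195),31,1,-1)
m=((W|red)*circ)
P=np.array([onz("wrist",x,y,.112,p)[:2] for y,x in zip(*np.nonzero(m))])
n=cv2.connectedComponentsWithStats(m);k=n[1][195,320];print("cap comp",n[2][k])
P=np.array([onz("wrist",x,y,.112,p)[:2] for y,x in zip(*np.nonzero(n[1]==k))])
(c,r)=cv2.minEnclosingCircle((P*1000).astype(np.float32));print("cap",np.round(c,1),r,P.mean(0).round(4))
R=np.array([onz("wrist",x,y,.112,p)[:2] for y,x in zip(v,u)]);c=np.array(c)/1000
d=R-c;j=np.hypot(*d.T);far=d[j>.010].mean(0);print("ptr deg",np.degrees(np.arctan2(far[1],far[0])),j.max())
C=np.array([onz("wrist",*x,.03,p)[:2] for x in((271,137),(365,119),(379,210),(292,225))]);print(C.round(4),"dock",C.mean(0).round(4))
for n,z,uv in(("white",.072,(84,243)),("yellow",.072,(61,251)),("blue",.072,(60,290)),("green",.072,(103,282)),("red",.072,(79,286)),("black",.072,(43,257)),("jar",.07,(112,141)),("disc",.018,(171,218))):
  print(n,onz("wrist",*uv,z,p).round(4))
E
```

```text
red 328 352 195 202
cap comp [ 297  170   62   52 2262]
cap [577.4 206.6] 26.411104202270508 [0.5766 0.2063]
ptr deg 57.04441312623027 0.021535173853672374
[[0.5124 0.1721]
 [0.5411 0.2715]
 [0.6426 0.2422]
 [0.6133 0.1435]] dock [0.5773 0.2073]
white [ 0.4987 -0.1164  0.072 ]
yellow [ 0.4871 -0.1768  0.072 ]
blue [ 0.534  -0.2469  0.072 ]
green [ 0.5581 -0.1306  0.072 ]
red [ 0.545  -0.1894  0.072 ]
black [ 0.4755 -0.2335  0.072 ]
jar [0.4211 0.0166 0.07  ]
disc [ 5.377e-01 -4.000e-04  1.800e-02]
```

```bash
python3 - <<'E'
from h import *
for cam,l in(("scene",((357,186),(414.6,199.6))),("side",((238,172.4),(297.4,183.6),(255.4,202.4),(279,160)))):
  C=np.array([onz(cam,*x,.03)[:2] for x in l]);print(cam,C.round(4).tolist(),C[:2].mean(0).round(4))
# approach with measured offset, then close softly and read the lateral load
a=np.radians(57+35)   # jaw axis, leaves room to turn clockwise ~80deg
c=[.577,.204]
movep([*c,.20],down(a));servo_line([*c,.15],v=.1)
p=camera_params("wrist");w=grab_frame("wrist");np.savez("w2.npz",K=p["K"],pose=p["pose"]);cv2.imwrite("pics/e.png",w[:,:,::-1])
o=observe();print(o["t"],np.round(o["eef_pos"],4),np.round(o["wrist_force"],2),o["finger_gap"])
E
```

```text
scene [[0.5213, 0.1605], [0.6462, 0.236]] [0.5838 0.1982]
side [[0.5378, 0.2634], [0.6118, 0.1347], [0.5067, 0.1512], [0.6368, 0.2332]] [0.5748 0.1991]
3.0667 [0.5776 0.2043 0.1508] [-0.1   0.33 -0.63] 0.0853342625737164
```

View pics/e.png

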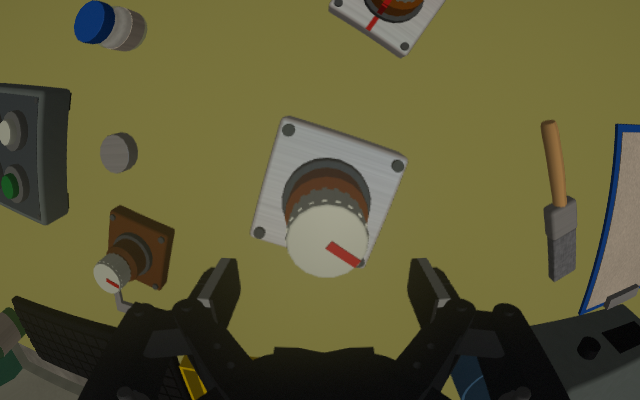

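The cap (centre u≈328) sits midway between the fingers (u≈326), so the jaws are aligned. I'll grip it and turn clockwise while watching the torque.

```bash
python3 - <<'E'
from h import *
def st(s):
    o=observe();print(s,"t%.2f"%o["t"],np.round(o["eef_pos"],4),"F",np.round(o["wrist_force"],1),"T",np.round(o["wrist_torque"],2),"gap%.4f"%o["finger_gap"]);return o
c=np.array([.577,.2045]);a=92.
servo_line([*c,.101],v=.08);st("down")
set_gripper(.06);st("60")
set_gripper(.04);o=st("grip")
for i in range(8):
    a-=10;movep([*c,.101],down(np.radians(a)));o=st(a)
    if abs(o["wrist_torque"][2])>1.5:break
E
```

```text
down t3.83 [0.5772 0.2046 0.101 ] F [-0.3  0.8  0.5] T [-0.01  0.06  0.02] gap0.0852
60 t4.21 [0.5772 0.2045 0.1013] F [ 0.1  0.2 -0.2] T [ 0.   -0.02  0.04] gap0.0602
grip t4.47 [0.5772 0.2061 0.102 ] F [-0.9  1.5  5.6] T [ 0.49  0.31 -0.1 ] gap0.0474
82.0 t4.72 [0.5772 0.206  0.1019] F [-2.5  2.5  5.2] T [ 0.4   0.26 -0.11] gap0.0478
72.0 t4.97 [0.5772 0.2057 0.1019] F [-2.   1.4  5.6] T [ 0.31  0.28 -0.1 ] gap0.0474
62.0 t5.22 [0.5771 0.2056 0.1019] F [-0.9  1.8  5.9] T [ 0.27  0.3  -0.12] gap0.0471
52.0 t5.47 [0.577  0.2054 0.102 ] F [-2.3  1.2  5.6] T [ 0.15  0.34 -0.07] gap0.0476
42.0 t5.72 [0.5768 0.2052 0.1019] F [-1.8  0.7  6.7] T [ 0.1   0.37 -0.13] gap0.0474
32.0 t5.97 [0.5767 0.2052 0.1019] F [-2.6  0.7  7.3] T [ 0.08  0.48 -0.09] gap0.0475
22.0 t6.22 [0.5765 0.205  0.1019] F [-2.4  0.4  7.4] T [ 0.02  0.57 -0.08] gap0.0473
12.0 t6.47 [0.5764 0.2045 0.1018] F [-3.6  0.5  6. ] T [-0.1   0.68 -0.05] gap0.0474
```

```bash
python3 - <<'E'
from h import *
sleep(.2);o=observe();R=np.array(o["tcp_rot"]);print(np.degrees(np.arctan2(R[1,1],R[0,1])),np.round(o["wrist_torque"],2))
p=camera_params("wrist");w=grab_frame("wrist");np.savez("w3.npz",K=p["K"],pose=p["pose"]);cv2.imwrite("pics/f.png",w[:,:,::-1])
E
```

```text
11.984840025834712 [-0.1   0.62 -0.09]
```

View pics/f.png

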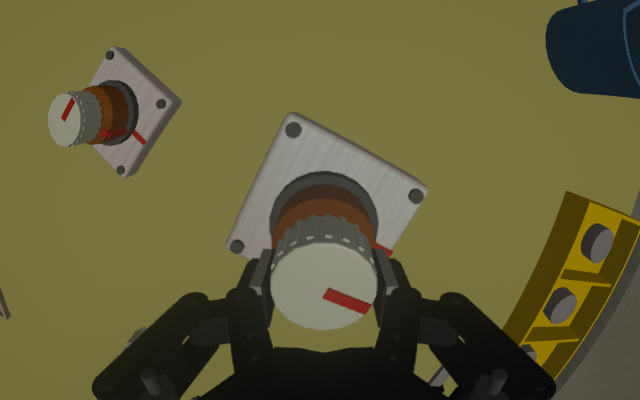

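The pointer runs from about (325,291) to (370,308), and the dock's red stripe shows at (385,250). I'll convert these to world angles.

```bash
python3 - <<'E'
from h import *
for f,g,c0,box,cc in(("w2","e",(328,240),(285,195,372,280),None),("w3","f",(323,285),(268,235,380,332),None)):
  p=dict(np.load(f+".npz"));w=cv2.imread(f"pics/{g}.png")
  hsv=cv2.cvtColor(w,cv2.COLOR_BGR2HSV)
  red=(((hsv[...,0]<6)|(hsv[...,0]>174))&(hsv[...,1]>150)&(hsv[...,2]>70)).astype(np.uint8)
  n,l,s,c=cv2.connectedComponentsWithStats(red)
  for k in range(1,n):
    if s[k,4]<25: continue
    x,y=c[k]
    if abs(x-c0[0])>85 or abs(y-c0[1])>70: continue
    z=.112 if (box[0]<x<box[2] and y>c0[1]-5) else .03
    P=np.array([onz("wrist",b,a,z,p)[:2] for a,b in zip(*np.nonzero(l==k))])
    vx,vy,x0,y0=cv2.fitLine((P*1e3).astype(np.float32),cv2.DIST_L2,0,.01,.01).ravel()
    e=P[np.argmax((P-[.577,.2055])@[1,0])]
    m=P.mean(0)-[.577,.2055]
    print(g,c[k].round(),s[k,4],"z",z,"line deg",np.degrees(np.arctan2(vy,vx)).round(1),"radial",np.degrees(np.arctan2(m[1],m[0])).round(1),P.mean(0).round(4))
  # dock edge: left/top/right corners
E0=dict(np.load("w3.npz"));C=[onz("wrist",*x,.03,E0)[:2] for x in((292,112),(428,189))];d=C[1]-C[0];print("dock edge",np.degrees(np.arctan2(d[1],d[0])),np.hypot(*d))
p=E0
E
```

```text
e [343. 254.] 303 z 0.112 line deg 55.6 radial 58.0 [0.5835 0.2159]
f [384. 250.] 67 z 0.03 line deg -22.3 radial -14.5 [0.6235 0.1935]
f [346. 301.] 501 z 0.112 line deg -14.5 radial -14.2 [0.5879 0.2027]
dock edge -16.83076682708296 0.10382216318804516
```

```bash
python3 - <<'E'
from h import *
def ptr(tag):
  p=camera_params("wrist");w=grab_frame("wrist")
  hsv=cv2.cvtColor(w,cv2.COLOR_RGB2HSV)
  red=(((hsv[...,0]<6)|(hsv[...,0]>174))&(hsv[...,1]>150)&(hsv[...,2]>70)).astype(np.uint8);red[:,:240]=0;red[:,378:]=0;red[:262]=0
  n,l,s,c=cv2.connectedComponentsWithStats(red);k=1+np.argmax(s[1:,4])
  P=np.array([onz("wrist",b,a,.112,p)[:2] for a,b in zip(*np.nonzero(l==k))])
  vx,vy,_,_=cv2.fitLine((P*1e3).astype(np.float32),cv2.DIST_L2,0,.01,.01).ravel();m=P.mean(0)-[.577,.2055]
  o=observe();R=np.array(o["tcp_rot"])
  print(tag,s[k,4],"line",np.degrees(np.arctan2(vy,vx)).round(1),"radial",np.degrees(np.arctan2(m[1],m[0])).round(1),"jaw",np.degrees(np.arctan2(R[1,1],R[0,1])).round(1),"T",np.round(o["wrist_torque"],2),"q",np.round(o["q"],2),"tau",np.round(o["joint_torque"],2)[[0,4,6]])
ptr("0")
for a in(8,4,-2):
  movep([.577,.2045,.101],down(np.radians(a)));ptr(a)
E
```

```text
0 502 line -14.4 radial -14.3 jaw 12.0 T [-0.07  0.61 -0.08] q [-0.57  0.79  0.31  1.75 -0.36  0.66  0.15] tau [0.21 0.05 0.09]
8 505 line -15.7 radial -15.6 jaw 8.3 T [-0.51  0.63  1.29] q [-0.59  0.79  0.33  1.76 -0.38  0.66  0.1 ] tau [ 0.26 -1.45 -1.26]
4 539 line -16.2 radial -15.4 jaw 3.9 T [-1.1   0.73 -0.03] q [-0.6   0.79  0.35  1.76 -0.4   0.67  0.05] tau [-2.67 -1.02  0.07]
-2 528 line -15.9 radial -15.5 jaw -1.9 T [-1.38  0.89  0.76] q [-0.61  0.8   0.38  1.76 -0.43  0.67 -0.03] tau [-2.48 -1.96 -0.75]
```

The pointer stayed at about -15.7° while the jaws turned a further 10° and the torque rose. That means the cap is at its stop. Next I'll release, check it, and look at the console from close up.

```bash
python3 - <<'E'
from h import *
# unwind the elastic twist slightly is not needed: open straight
set_gripper(.085);servo_line([.577,.2045,.20],v=.15)
p=camera_params("wrist");w=grab_frame("wrist");np.savez("w4.npz",K=p["K"],pose=p["pose"]);cv2.imwrite("pics/g0.png",w[:,:,::-1])
crop=w[80:330,200:450]
set_gripper(0.0)
movep([.517,-.19,.25],down(np.radians(75)));sleep(.1)
p=camera_params("wrist");w2=grab_frame("wrist");np.savez("w5.npz",K=p["K"],pose=p["pose"]);cv2.imwrite("pics/g1.png",w2[:,:,::-1])
o=observe();print(o["t"],np.round(o["eef_pos"],4),np.round(o["wrist_force"],2),o["finger_gap"])
k=np.zeros((400,250,3),np.uint8);k[:250]=crop
cv2.imwrite("pics/g.png",cv2.resize(np.hstack([w2[:,100:600],k]),None,fx=1.05,fy=1.05)[:,:,::-1])
E
```

```text
11.4417 [ 0.5175 -0.1889  0.2498] [-0.22  0.15 -0.51] 0.0001415954970308382
```

View pics/g.png

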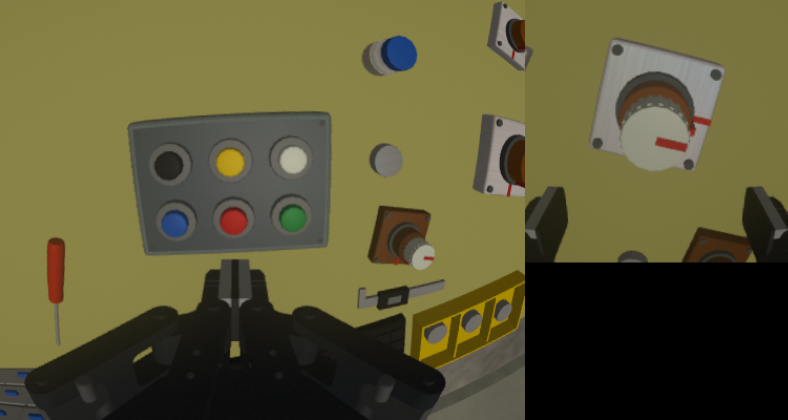

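The console fills the middle of the view: in crop pixels black (169,165), yellow (230,162), white (293,159), blue (175,223), red (233,221), green (292,217). The released cap's pointer lies parallel to the dock edge, facing the mark.

```bash
python3 - <<'E'
from h import *
p=dict(np.load("w5.npz"));w=cv2.cvtColor(cv2.imread("pics/g1.png"),cv2.COLOR_BGR2RGB)
S=dict(black=(169,165),yellow=(230,162),white=(293,159),blue=(175,223),red=(233,221),green=(292,217))
G=dict(black=(-1,-1),yellow=(-1,0),white=(-1,1),blue=(1,-1),red=(1,0),green=(1,1))
A=[];B=[]
for k,(x,y) in S.items():
  uv,n=refine(w,round(x/1.05+100),round(y/1.05),r=18,tol=35);q=onz("wrist",*uv,.072,p);print(k,uv.round(1),n,q.round(4))
  A.append([G[k][0]*.03,G[k][1]*.06]);B.append(q[:2])
A=np.array(A);B=np.array(B);c=B.mean(0);U,_,V=np.linalg.svd(A.T@(B-c));R=(U@V).T
print("c",c.round(4),"yaw",np.degrees(np.arctan2(R[1,0],R[0,0])).round(2),"res mm",((A@R.T+c-B)*1e3).round(1).tolist())
np.savez("keys.npz",**{k:R@np.array([g[0]*.03,g[1]*.06])+c for k,g in G.items()});print({k:v.round(4) for k,v in np.load("keys.npz").items()})
# pointer after release
p=dict(np.load("w4.npz"));w=cv2.cvtColor(cv2.imread("pics/g0.png"),cv2.COLOR_BGR2HSV)
red=(((w[...,0]<6)|(w[...,0]>174))&(w[...,1]>150)&(w[...,2]>70)).astype(np.uint8)
n,l,s,cc=cv2.connectedComponentsWithStats(red[80:330,200:450])
for k in range(1,n):
  if s[k,4]<15:continue
  z=.112 if s[k,4]>100 else .03
  P=np.array([onz("wrist",b+200,a+80,z,p)[:2] for a,b in zip(*np.nonzero(l==k))]);v=cv2.fitLine((P*1e3).astype(np.float32),cv2.DIST_L2,0,.01,.01).ravel()
  m=P.mean(0)-[.577,.2055];print(cc[k].round(),s[k,4],"line",np.degrees(np.arctan2(v[1],v[0])).round(1),"radial",np.degrees(np.arctan2(m[1],m[0])).round(1))
E
```

```text
black [260.2 157.3] 606 [ 0.4758 -0.2428  0.072 ]
yellow [318.9 154.6] 511 [ 0.4889 -0.1854  0.072 ]
white [379.1 152.1] 488 [ 0.5013 -0.127   0.072 ]
blue [265.5 213.6] 515 [ 0.5342 -0.2561  0.072 ]
red [322.  211.5] 472 [ 0.5473 -0.198   0.072 ]
green [379.4 209. ] 457 [ 0.5602 -0.1393  0.072 ]
c [ 0.518  -0.1914] yaw -12.44 res mm [[-0.0, -0.8], [-0.2, 0.5], [0.2, 0.6], [0.1, -0.4], [-0.0, 0.1], [-0.1, -0.0]]
{'black': array([ 0.4757, -0.2436]), 'yellow': array([ 0.4887, -0.185 ]), 'white': array([ 0.5016, -0.1264]), 'blue': array([ 0.5343, -0.2565]), 'red': array([ 0.5472, -0.1979]), 'green': array([ 0.5602, -0.1393])}
[168. 115.] 83 line -15.8 radial -15.8
[159. 125.] 28 line -89.1 radial -32.9
[139. 137.] 197 line -15.9 radial -14.7
```

The pointer reads -15.9° and the stripe -15.8°, so the cap is shut. Next is white, watching the force as I go down.

```bash
cat >> h.py <<'E'
K=dict(np.load("keys.npz"));RO=down(np.radians(77.5))
def press(k,zs=(.0955,.0925,.0895,.087,.0855,.0845,.0835,.0825,.0815,.0805),fmax=12):
    c=K[k];movep([*c,.125],RO)
    for z in zs:
        servo_line([*c,z],v=.05);sleep(.08);o=observe();f=o["wrist_force"]
        print(k,z,"act",np.round(o["eef_pos"],4),"F",np.round(f,1))
        if f[2]>fmax:break
    sleep(.15);servo_line([*c,.125],v=.12);print("t",observe()["t"])
E
python3 -c "
from h import *
press('white')"
```

```text
white 0.0955 act [ 0.5018 -0.1264  0.0957] F [-0.8 -0.6 -0.1]
white 0.0925 act [ 0.5016 -0.1263  0.0925] F [-0.6  0.3  0.5]
white 0.0895 act [ 0.502  -0.1265  0.0897] F [ 1.4 -0.1  2. ]
white 0.087 act [ 0.502  -0.1265  0.0871] F [ 0.9 -0.3  4.1]
white 0.0855 act [ 0.502  -0.1265  0.0856] F [ 1.6 -1.3  2.6]
white 0.0845 act [ 0.502  -0.1265  0.085 ] F [ 0.5 -0.1  9. ]
white 0.0835 act [ 0.502  -0.1265  0.0849] F [ 0.2  0.9 16.2]
t 15.525
```

White touched at about 0.091 and bottomed at 0.085, with the force jumping to 16 N. That is the full 6 mm of travel. The rest get the same press.

```bash
python3 - <<'E'
from h import *
for k in("blue","yellow","green"): press(k,(.094,.0855,.0845,.0835,.0825,.0815))
servo_line([*K["green"],.2],v=.2)
movep([.45,.05,.35],RO);sleep(.2)
a=grab_frame("scene");b=grab_frame("side")
c=lambda i,x,y,w,h,f:cv2.resize(i[y:y+h,x:x+w],(800,int(800*h/w)))[:300]
cv2.imwrite("pics/h.png",np.vstack([c(a,160,125,280,105*1+55,1),c(b,160,130,310,230,1)[:300]])[:,:,::-1])
cv2.imwrite("pics/h1.png",a[:,:,::-1]);cv2.imwrite("pics/h2.png",b[:,:,::-1]);print(observe()["t"])
E
```

```text
blue 0.094 act [ 0.5346 -0.2566  0.0943] F [0.3 0.  0.1]
blue 0.0855 act [ 0.5354 -0.257   0.0861] F [ 1.7 -1.4  3.5]
blue 0.0845 act [ 0.5354 -0.257   0.0851] F [ 2.7 -0.9  5.4]
blue 0.0835 act [ 0.5353 -0.257   0.085 ] F [ 0.4 -2.3 12.9]
t 18.6833
yellow 0.094 act [ 0.4889 -0.185   0.0942] F [ 0.4 -0.5 -0.2]
yellow 0.0855 act [ 0.4896 -0.1853  0.0859] F [ 1.8 -1.1  3.7]
yellow 0.0845 act [ 0.4896 -0.1853  0.0851] F [ 1.2 -0.5  6.8]
yellow 0.0835 act [ 0.4897 -0.1853  0.0849] F [ 0.5  0.1 15.1]
t 21.675
green 0.094 act [ 0.5605 -0.1394  0.0943] F [ 0.3 -0.2 -0.5]
green 0.0855 act [ 0.5613 -0.1395  0.086 ] F [ 2.3 -0.3  4.2]
green 0.0845 act [ 0.5613 -0.1396  0.0851] F [ 1.8 -0.7  5.3]
green 0.0835 act [ 0.5613 -0.1396  0.085 ] F [ 1.1  0.8 12.1]
t 24.6667
26.525
```

View pics/h2.png

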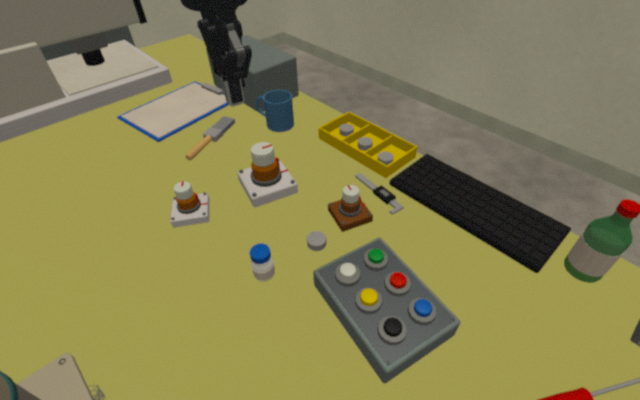

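The side view shows all the keys up, with the disc (317,240), jar (261,258) and caliper (384,194) where they were. The cap pointer at (266,146) faces the dock stripe at (286,172). Handing in.

```bash
python3 -c "
from h import *
job_done();print(observe()['t'])"
```

```text
the job is handed in; nothing more can be done
the job is handed in; nothing more can be done
```

The cap is shut and the four keys were pressed in order: white, blue, yellow, green. I handed the job in at about 26.5 s; no verdict is reported.

- **Cap:** I twisted it clockwise to its stop. The pointer stayed put while the jaws slipped a further 10°. After release, the pointer read -15.9° and the dock's red stripe -15.8°.
- **Keys:** Each key bottomed with the tool at about z = 0.085, with 12–16 N on the wrist. White's touch point was seen at about 0.091, which gives the full 6 mm; the other three bottomed at the same height. I lifted well clear after each one. Red and black were not touched.
- **Last check:** In the final side picture all the keys look up. The disc, jar and caliper are where they started, and the robot is clear of everything.
- **Disagreement:** The fixed cameras put the cap axis about 5 mm lower in y than the wrist camera did. I used a value in between, and the grip's own centring (y about 0.206) agreed with the wrist camera.

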